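# Make up a set of three dishes and bar the tray

## Robot

A 6-joint arm with a two-finger parallel gripper is mounted at the origin on a cart in front of the work surface, level with it; the furniture and walls round the work are solid. World frame = base frame: x ahead of the robot, y to its left, z up, the work surface at z = 0. Lengths are in mm, angles in rad, forces in N, time in s.
With the tool pointing down it reaches from about 400 to 925 mm from the base axis. Payload 12.5 kg.
Tool frame: the origin (TCP) lies at the very end of the fingers, on their centre line; the grasp point (between the pads) lies env.grip_point_offset behind it (env.grip_point_offset is the distance from the TCP to the grasp point, in mm); y points along the fingers, z is the direction in which the jaws open and shut, and the axes are right-handed (so a half turn about y gives the same grasp; the last joint's range is limited). The gripper opens to 95 mm and grips with 3 to 60 N. Pads are 20 mm wide; open, the fingers measure 119 mm over their backs; the gripper's body (75 mm by 180 mm) begins 59 mm behind the grasp point.
Start: joints at [1.187, 0.491, 1.559, -0, 1.092, -0.106], TCP at [171.383, 601.061, 214.661] pointing down, gripper open.
Joint ranges: [-3.1, 3.1], [-0.84, 2.19], [0.05, 2.79], [-1.13, 4.28], [0.06, 2.93], [-2.69, 2.69]. Speed limits (rad/s): [2.22, 2.22, 2.79, 3.14, 3.14, 3.14].

## Interface

Orientations are given as [roll, pitch, yaw] about the fixed x, y, z axes, in that order (R = Rz(yaw) Ry(pitch) Rx(roll)).
In Python, from cell import readout, read_camera, env, nets gives the robot as it stands.
- The arm moves only by the tool apply_moves, never from a script. Its argument "increments" is a list of rows, each a list of 3 entries, a list of its own where there are three numbers: the shift along the tool's x, y, z in cm, then the turn, a rotation vector about the tool's x, y, z in degrees, then the finger opening in cm, from 0 to 9.51. A call has exactly 5 rows; each row shifts and turns the pose as measured when the row begins, along the tool's axes as they then stand; what a row does not reach is not made up. A row lasts 1/8 s, in which the tool goes at most 62.5 mm and 10.7 degrees, less where a joint would pass 70% of its speed; a pose out of reach is approached as far as the arm can. A call with a gripper value outside its range is refused whole. The fingers move at their own pace and stop on an object; the grip force is fixed at half the most. Time passes only in rows, so rows that do not move let the fingers close, or fill a call up. It gives the time, the measured TCP pose, the force and the opening at its end, in the units of the state.
- readout.state(): the state, without advancing time (a new reading comes with each control period).
- read_camera(name): name is "scene" or "top"; returns a dict with "img" (480x640x3 uint8, red, green, blue), "vfov" (degrees; the focal length in pixels is half the picture's height over the tangent of half this angle, whatever the lens; pixels are square), "cx", "cy" (the principal point, pixels), "rvec" (rotation vector, rad) and "tvec" (3), from world to camera coordinates, as OpenCV has them. Camera axes: x right, y down, z forward; pixel columns grow to the right and rows downward; lengths in mm; the calibration is good to about 2 mm. A picture is of the moment at which its call begins. There is no depth.
- env.job_done(): hands the job in, once; it reports no verdict.
Trained networks look in a picture, given as the dict that the camera call returned (one of the last four; its "shot" number tells which), for a name from the list of things; names that differ only in an ending like _2 or _b are one class to them, and where a whole thing is asked for, a point or a joint stands for the part that bears it (a point fixed in the world has none). Each returns a list of dicts, best first, with "confidence" (0 to 1); they miss things now and then, are a little off and sometimes report something else, mostly with a low value. They report only what shows in the picture. A call takes as long as a camera call. They do not tell look-alikes from the thing itself.
- nets.look_for(picture, thing): "point" ([x, y, z] in mm, in the coordinates of the camera as it stood for that picture, good to about 4 mm: the middle of the surface that is visible of it).
- nets.mark_of(picture, thing): "point" ([x, y, z] in mm, in the coordinates of the camera as it stood for that picture, good to about 4 mm: a listed point, or the origin of a listed thing).
The state is a dict: "t": time; "joints": joint angles; "qvel": joint speeds; "tau": joint torques, N m; "eef_pos": TCP position; "tcp_rot": TCP orientation; "ft_force": force on the tool from outside, world axes, zero at the start; "moment": the same for the moment, N m; "opening": opening from 0.0 (shut) to 1.0 (fully open).
Only numpy, scipy, OpenCV 4.12 (cv2) and the standard library are available. Lean on these libraries where they do the work, as an engineer would, in place of code of your own. Each camera call takes 0.05 s, during which the arm holds its last target. There are 200 camera calls.

## Task

The blue tray must hold a set of exactly three sand-coloured petri dishes: one lies in it already, so slide in as many of the others as are missing, keeping every dish flat on the bench and never lifting one. Then swing the drop bar down across the mouth until it rests in its fork, with the three dishes inside behind it. Leave the spare sand-coloured dishes on the bench outside the tray, and do not disturb the purple dish, the orange pin box or the dropper bottle.

Things in the scene. Friction and masses are not known exactly. Their poses are not given: they have to be found in the camera images.
- tray: Blue U-shaped tray fixed to the bench, rails 18 mm high, 9 thick; floor level with the bench. Origin: middle of the inside, at bench height. +x to the back rail (inner face x=+80 mm), side rails' inner faces y=+/-82.5 mm, +y left; open mouth at x=-82 mm faces the robot. The bar closes along x=-85.5 mm; steel hinge (y=+101) and fork (y=-97), 27 mm high, reach to x=-99 mm.
- bar (a joint): Drop bar: aluminium, 10x10 mm, 200 mm long, red roller knob (20 mm thick, 26 mm long along the hinge axis) on a neck at its free end; hinged at the left of the mouth about the tray's x axis. Radians: 0 = closed, level in the fork, centre line 13 mm above the bench; 1.57 = upright; starts raised past upright, leaning out to the tray's left. Friction holds it anywhere.
- bar_hinge (a point): Point on the drop bar's hinge axis, 13 mm above the bench, at (-85.5, +101.5) mm in the tray's frame.
- bar_knob (a point): Centre of the red roller knob at the free end of the drop bar, 225 mm from the hinge axis.
- dish_0: One of five like sand-coloured closed petri dishes (culture dishes), a flat disc of 60 mm diameter and 14 mm height, about 30 g. Origin: centre of its underside; z up.
- dish_1: One of five like sand-coloured closed petri dishes (culture dishes), a flat disc of 60 mm diameter and 14 mm height, about 30 g. Origin: centre of its underside; z up.
- dish_2: One of five like sand-coloured closed petri dishes (culture dishes), a flat disc of 60 mm diameter and 14 mm height, about 30 g. Origin: centre of its underside; z up.
- dish_3: One of five like sand-coloured closed petri dishes (culture dishes), a flat disc of 60 mm diameter and 14 mm height, about 30 g. Origin: centre of its underside; z up.
- dish_4: One of five like sand-coloured closed petri dishes (culture dishes), a flat disc of 60 mm diameter and 14 mm height, about 30 g. Origin: centre of its underside; z up.
- purple_dish: Bystander: large purple petri dish, 93 mm diameter, 16 mm high. Origin: centre of its underside.
- pin_box: Bystander: round orange pin box, 52 mm diameter, 20 mm high. Origin: centre of its underside.
- dropper_bottle: Bystander: brown dropper bottle, 30 mm diameter, 86 mm high. Origin: centre of its underside.
There are look-alikes about, which are no part of the job. What is shaped like the dish_0 but red is not meant.

How it is judged:
By the outcome, as a careful person would: the job done as asked, in the order asked, and still so for the second after the job is handed in, with the robot touching nothing.
It also fails if it takes over 72 s, if anything falls off the work surface, if the arm or the gripper's body presses on something with over 40 N, if the wrist force passes 120 N, or if a joint passes its speed limit or range.

## Working session

There is one attempt and no reset: what is moved stays moved. The work goes in short steps, Python scripts to look and compute and a tool call to move; the robot and the scene stay as the last step left them, time stands still between calls to the robot, and variables do not carry over. Pictures are saved under pics/ and viewed, about 8 in all and at most 12, crops included, and the job is handed in when it is done.

Besides the shell and the picture viewer there is one more tool, called as a command line: name --argument value ..., lists and objects as JSON in quotes. apply_moves: Moves the arm, as the interface text tells. Its arguments: {"type":"object","properties":{"increments":{"type":"array"}},"required":["increments"]}

```bash
ls; mkdir -p pics
cat > h.py <<'E'
from cell import readout, read_camera, env, nets
import numpy as np, cv2
def RT(p): return cv2.Rodrigues(np.array(p["rvec"],float))[0], np.array(p["tvec"],float).ravel()
def towld(p,c):
    R,t=RT(p); return R.T@(np.array(c,float)-t)
def f(p): return 240/np.tan(np.radians(p["vfov"])/2)
def pix(p,w):
    R,t=RT(p); c=R@np.array(w,float)+t; return np.array([p["cx"],p["cy"]])+f(p)*c[:2]/c[2]
def ray(p,u,v,z):
    R,t=RT(p); o=-R.T@t; d=R.T@np.array([(u-p["cx"])/f(p),(v-p["cy"])/f(p),1]); return o+d*(z-o[2])/d[2]
def save(p,n): cv2.imwrite("pics/"+n+".png",cv2.cvtColor(p["img"],cv2.COLOR_RGB2BGR))
E
python3 - <<'E'
from h import *
np.set_printoptions(precision=1,suppress=True)
print(readout.state(), env.grip_point_offset)
for cam in("scene","top"):
    p=read_camera(cam); save(p,cam+"0"); R,t=RT(p); print(cam,-R.T@t,p["vfov"],p["cx"],p["cy"],p["img"].shape)
    for th in["tray","dish_0","bar_hinge","bar_knob","purple_dish","pin_box","dropper_bottle"]:
        for d in nets.mark_of(p,th):
            w=towld(p,d["point"]); print(th,round(d["confidence"],2),w,pix(p,w))
E
```

```text
pics
{'t': 0.0, 'joints': array([ 1.2,  0.5,  1.6, -0. ,  1.1, -0.1]), 'qvel': array([-0.,  0., -0.,  0.,  0.,  0.]), 'tau': array([ -0. , -61.3, -25.8,   0.1,   0. ,  -0. ]), 'eef_pos': array([171.3, 600.8, 214.1]), 'tcp_rot': array([-1.6,  0. , -0.3]), 'ft_force': array([ 0.7,  0.2, -0.5]), 'moment': array([-0. ,  0. ,  0.1]), 'opening': 0.9991318105563145} 18.8
scene [-256.3 -635.9  625.1] 54.138779872435954 320.3962139239374 245.19627012085584 (480, 640, 3)
tray 0.97 [634.5 -52.4   1.9] [361.8 255.1]
tray 0.53 [ 418.9 -210.4   -3.7] [366.1 321. ]
dish_0 0.8 [429.9 -87.2   0.7] [323.8 296.3]
dish_0 0.64 [ 418.7 -212.2   -1.1] [366.8 320.4]
dish_0 0.62 [362.7 300.1  -0.9] [192.9 256.2]
dish_0 0.6 [711.8 126.1   1.8] [326.3 225.9]
dish_0 0.48 [652.6 -81.8  -3.4] [375.  257.6]
dish_0 0.48 [602.9 182.2  -0.9] [287.2 235. ]
dish_0 0.46 [535.9 256.    2. ] [252.  235.5]
bar_hinge 0.69 [542.2  47.2  10.7] [309.9 254.7]
bar_hinge 0.25 [633.2 -53.7  -3.4] [361.9 257.2]
bar_knob 0.85 [540.8 200.9 182.1] [262.5 179.5]
purple_dish 0.54 [503.3 386.8  -1.6] [212.9 228. ]
dropper_bottle 0.51 [70
[... 193 characters left out ...]
.3  -2. ] [255.  306.7]
dish_0 0.88 [656.9 -81.7   0.2] [366.2 215.9]
dish_0 0.87 [440.3  93.8  -4.2] [301.8 299.6]
dish_0 0.87 [605.9 180.9   0.8] [267.5 237.2]
dish_0 0.86 [367.2 296.5   2.4] [222.3 330.5]
dish_0 0.74 [711.  127.1   0.6] [287.4 198.2]
dish_0 0.69 [ 418.7 -208.4    2.5] [419.8 304.7]
dish_0 0.59 [430.8 -90.4  -0.4] [373.5 301.3]
dish_0 0.56 [536.1 257.7   2.8] [238.1 264.1]
bar_hinge 0.71 [540.1  45.2  12.6] [319.6 259.9]
bar_knob 0.57 [539.6 198.9 178.3] [250.4 250.6]
purple_dish 0.86 [506.1 386.3  -4.2] [189.1 277.2]
pin_box 0.86 [ 481.4 -358.3    4.7] [476.4 278.7]
dropper_bottle 0.52 [702.5 314.5   3.7] [217.1 202.8]
dropper_bottle 0.21 [427.6 212.   -0.9] [255.8 305.7]
```

Run:
```python
import cv2
a=cv2.imread("pics/top0.png");cv2.imwrite("pics/top0c.png",cv2.resize(a[150:390,150:510],(800,533),interpolation=cv2.INTER_CUBIC))
```

```text
(no output)
```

View pics/scene0.png

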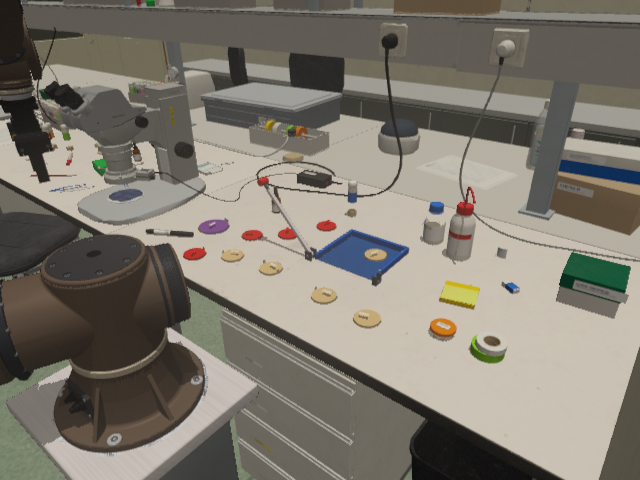

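View pics/top0c.png

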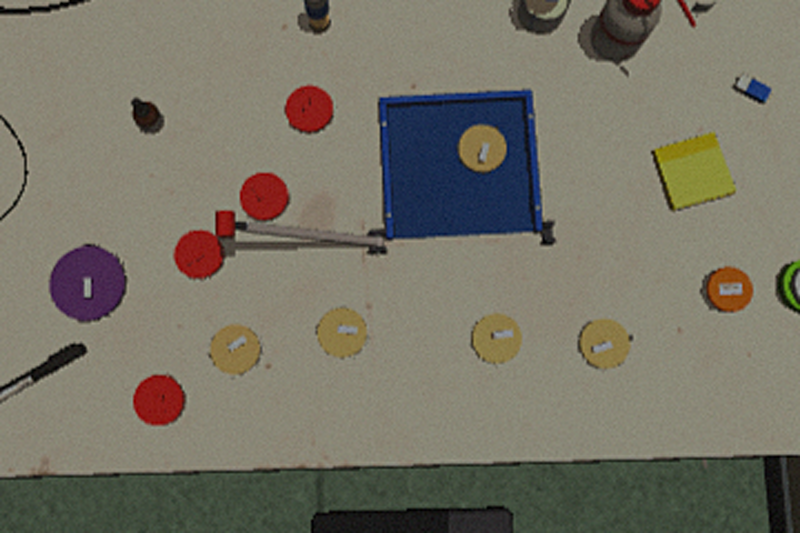

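The top crop shows sand dishes at full-frame top pixels (255,307), (302,300), (373,301) and (420,305) on the bench, and one at (366,216) in the tray. The red look-alikes are at (287,198), (267,237), (238,264) and (222,330). The bar leans left, from the hinge at (320,260) to the knob at (250,250). I choose A at (373,301) and B at (420,305), because both have straight, clear runs into the mouth. Next I refine their positions and check them in a close crop.

```bash
cat >> h.py <<'E'
from scipy.spatial.transform import Rotation as Ro
np.set_printoptions(precision=1,suppress=True)
def blobs(p,lo,hi,z,amin):
    m=cv2.inRange(cv2.cvtColor(p["img"],cv2.COLOR_RGB2HSV),lo,hi)
    m=cv2.morphologyEx(m,cv2.MORPH_CLOSE,np.ones((5,5)))
    return [(ray(p,*cv2.minEnclosingCircle(c)[0],z),cv2.contourArea(c),c) for c in cv2.findContours(m,cv2.RETR_EXTERNAL,cv2.CHAIN_APPROX_NONE)[0] if cv2.contourArea(c)>amin]
def goto(x,y,z,yaw):  # remaining move in tool frame (cm, deg), straight line
    s=readout.state(); R=Ro.from_euler("xyz",s["tcp_rot"]); d=R.inv().apply(np.array([x,y,z])-s["eef_pos"])/10
    r=(R.inv()*Ro.from_euler("xyz",[-np.pi/2,0,yaw])).as_rotvec(degrees=True)
    print("t",s["t"],"tcp",s["eef_pos"],"rot",np.round(s["tcp_rot"],3),"F",s["ft_force"],"op",round(s["opening"],2)); print("shift cm",np.round(d,2),"turn",r)
E
python3 - <<'E'
from h import *
for cam in("top","scene"):
    p=read_camera(cam)
    for w,a,c in blobs(p,(14,70,120),(24,150,255),12,60): print(cam,w,a)
    for w,a,c in blobs(p,(108,150,40),(122,255,255),18,800):
        b=cv2.boxPoints(cv2.minAreaRect(c)) if cam=="top" else cv2.approxPolyDP(c,6,True)[:,0]
        print("tray",a,[ray(p,*q,18)[:2] for q in b])
    if cam=="top": cv2.imwrite("pics/crop1.png",cv2.resize(cv2.cvtColor(p["img"][270:330,340:440],cv2.COLOR_RGB2BGR),(600,360),interpolation=cv2.INTER_CUBIC))
goto(430,-89,80,0.36)
E
```

```text
top [423.8 211.7  12. ] 359.5
top [ 419.7 -212.1   12. ] 358.5
top [428.4 -88.5  12. ] 360.5
top [440.   88.8  12. ] 361.5
top [652.3 -81.7  12. ] 304.0
tray 4235.0 [array([715.4,  39.7]), array([ 721.6, -145.5]), array([ 552. , -145.8]), array([546.3,  34.7])]
scene [ 486.7 -353.7   12. ] 118.5
scene [ 408.2 -218.    12. ] 345.0
scene [421.4 -94.1  12. ] 280.0
scene [433.7  85.5  12. ] 212.0
scene [414.9 202.1  12. ] 161.5
scene [643.4 -87.   12. ] 168.5
scene [1517.  -431.5   12. ] 447.5
scene [1093.6  597.6   12. ] 98.0
t 0.9 tcp [171.4 601.  214.7] rot [-1.6  0.  -0.3] F [0.6 0.4 0.3] op 1.0
shift cm [ 43.8  13.5 -59.3] turn [ -0.  -36.5  -0. ]
```

View pics/crop1.png

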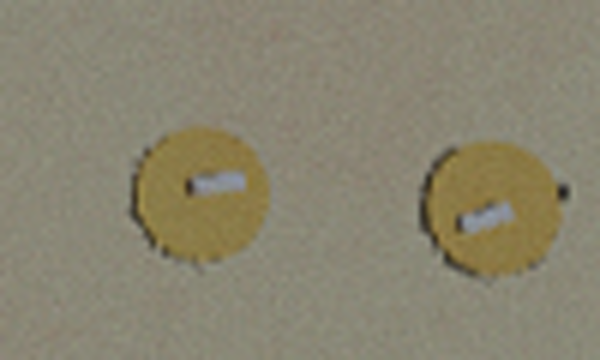

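The crop shows both chosen dishes (A left, B right), sand-coloured with label strips and about 120 mm apart. The dark speck right of B is only a mark on the bench. I now move over towards A, keeping clear of the bar.

apply_moves --increments '[[[4.5,0,-4.1],[0,0,0],9.5],[[4.5,0,-4.1],[0,0,0],9.5],[[4.5,0,-4.1],[0,0,0],9.5],[[4.5,0,-4.1],[0,0,0],9.5],[[4.5,0,-4.1],[0,0,0],9.5]]'

```text
t: 1.52
eef_pos: [334.2, 338.2, 214.2]
tcp_rot: [-1.569, -0.001, -0.271]
ft_force: [0.9, 0.9, 0.4]
opening: 1.0
```

apply_moves --increments '[[[4.5,0,-4.1],[0,0,0],9.5],[[4.5,0,-4.1],[0,0,0],9.5],[[4.5,0,-4.1],[0,0,0],9.5],[[0,0,-6],[0,0,0],9.5],[[0,0,-6],[0,0,0],9.5]]'

```text
t: 2.15
eef_pos: [403.1, 59.5, 214.5]
tcp_rot: [-1.567, -0.005, -0.272]
ft_force: [1.3, -0.7, 1.5]
opening: 0.999
```

```bash
python3 -c "
from h import *
goto(430,-89,90,-1.218)"
```

```text
t 2.15 tcp [403.1  59.5 214.5] rot [-1.6 -0.  -0.3] F [ 1.3 -0.7  1.5] op 1.0
shift cm [  6.5  12.4 -13.6] turn [-0.4 54.2  0.1]
```

apply_moves --increments '[[[2.2,3,-4.7],[0,0,0],9.5],[[2.2,3,-4.7],[0,0,0],9.5],[[2.2,3,-4.6],[0,0,0],9.5],[[0,0,0],[0,10.6,0],9.5],[[0,0,0],[0,10.6,0],9.5]]'

```text
t: 2.78
eef_pos: [430.2, -102.1, 123.0]
tcp_rot: [-1.563, -0.008, -0.652]
ft_force: [-0.3, -0.1, -0.0]
opening: 1.001
```

apply_moves --increments '[[[0,0,0],[0,10.6,0],9.5],[[0,0,0],[0,10.6,0],9.5],[[0,0,0],[0,10.6,0],9.5],[[0,0,0],[0,4,0],9.5],[[0,0,0],[0,0,0],9.5]]'

```text
t: 3.4
eef_pos: [430.7, -102.9, 123.2]
tcp_rot: [-1.559, -0.002, -1.287]
ft_force: [-0.0, 0.2, 0.5]
opening: 0.998
```

```bash
python3 -c "
from h import *
goto(430,-89,90,-1.218)
p=read_camera('scene');cv2.imwrite('pics/s1.png',cv2.resize(cv2.cvtColor(p['img'][180:360,220:460],cv2.COLOR_RGB2BGR),(800,600)))
goto(430,-89,5,-1.218)"
```

```text
t 3.4 tcp [ 430.7 -102.9  123.2] rot [-1.6 -0.  -1.3] F [-0.   0.2  0.5] op 1.0
shift cm [-1.4  3.3  0.3] turn [-0.7 -3.9  0.1]
t 3.45 tcp [ 430.7 -102.9  123.3] rot [-1.6 -0.  -1.3] F [ 0.2 -0.6  0.1] op 1.0
shift cm [-1.4 11.8  0.2] turn [-0.7 -3.9  0.1]
```

View pics/s1.png

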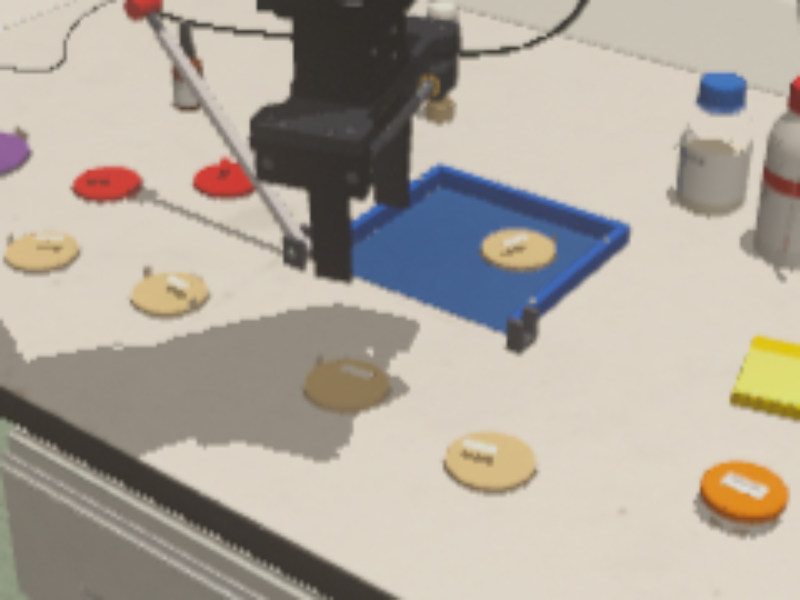

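The gripper hangs above dish A (crop pixel 347,385) with the jaws along the travel direction, and nothing else is near. I centre over it and go down in stages.

apply_moves --increments '[[[-1.4,0,0.2],[-0.7,-3.9,0],9.5],[[0,0,0],[0,0,0],9.5],[[0,4,0],[0,0,0],9.5],[[0,4,0],[0,0,0],9.5],[[0,0,0],[0,0,0],9.5]]'

```text
t: 4.08
eef_pos: [429.6, -87.6, 42.4]
tcp_rot: [-1.57, -0.005, -1.206]
ft_force: [0.1, 0.2, 0.7]
opening: 0.996
```

```bash
python3 -c "
from h import *
goto(430,-89,5,-1.218)
p=read_camera('top')
for w,a,c in blobs(p,(14,70,60),(24,170,255),12,60): print(w,a)"
```

```text
t 4.075 tcp [429.6 -87.6  42.4] rot [-1.6 -0.  -1.2] F [0.1 0.2 0.7] op 1.0
shift cm [ 0.1  3.7 -0. ] turn [-0.1  0.7  0.3]
[ 49.3 -92.9  12. ] 268.5
[93.8 11.1 12. ] 390.0
[ 209.  -191.4   12. ] 7383.5
[321.6 149.4  12. ] 5917.5
[ 476.5 -146.4   12. ] 137.5
[ 479. -464.   12.] 101.5
[653.8 -81.2  12. ] 330.0
[ 839.5 -161.    12. ] 66.0
[1096.9  599.8   12. ] 577.0
```

apply_moves --increments '[[[0.1,2.5,0],[0,0.7,0],9.5],[[0,1.2,0],[0,0,0],9.5],[[0,0,0],[0,0,0],6.6],[[0,0,0],[0,0,0],6.6],[[0,0,0],[0,0,0],6.6]]'

```text
t: 4.75
eef_pos: [433.6, -89.6, 11.2]
tcp_rot: [-1.562, -0.011, -1.217]
ft_force: [-0.3, 0.3, 0.2]
opening: 0.738
```

```bash
python3 -c "
from h import *
goto(656.5,-6,5,-1.218)
p=read_camera('scene');cv2.imwrite('pics/s2.png',cv2.resize(cv2.cvtColor(p['img'][200:360,220:460],cv2.COLOR_RGB2BGR),(780,520)))
"
```

```text
t 4.75 tcp [433.6 -89.6  11.2] rot [-1.6 -0.  -1.2] F [-0.3  0.3  0.2] op 0.74
shift cm [-0.1  0.8 23.8] turn [-0.5  0.1  0.6]
```

View pics/s2.png

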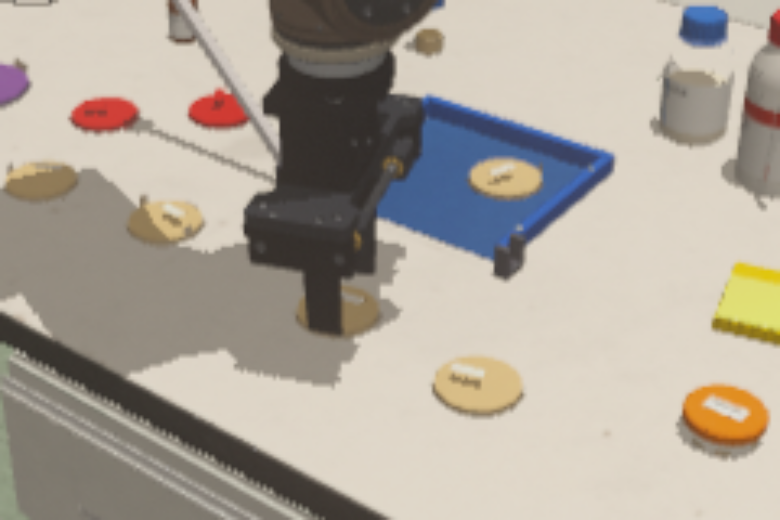

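The fingers straddle dish A (crop pixel 338,310), but the tips are still at 11 mm. I lower to 5 mm and push in short rows.

apply_moves --increments '[[[0,0.6,0],[-0.5,0,0.5],6.6],[[0,0,0],[0,0,0],6.6],[[0,0,1.5],[0,0,0],6.6],[[0,0,2],[0,0,0],6.6],[[0,0,2],[0,0,0],6.6]]'

```text
t: 5.42
eef_pos: [487.8, -69.9, 5.2]
tcp_rot: [-1.572, -0.001, -1.218]
ft_force: [-1.1, 0.3, 0.2]
opening: 0.69
```

```bash
python3 -c "
from h import *
goto(656.5,-6,5,-1.218)"
```

```text
t 5.425 tcp [487.8 -69.9   5.2] rot [-1.6 -0.  -1.2] F [-1.1  0.3  0.2] op 0.69
shift cm [-0.2 -0.  18. ] turn [ 0.1 -0.   0.1]
```

apply_moves --increments '[[[0,0,2],[0,0,0],6.6],[[0,0,2],[0,0,0],6.6],[[0,0,2],[0,0,0],6.6],[[0,0,2],[0,0,0],6.6],[[0,0,2],[0,0,0],6.6]]'

```text
t: 6.05
eef_pos: [588.7, -31.5, 5.2]
tcp_rot: [-1.571, -0.002, -1.217]
ft_force: [-1.3, -0.5, -0.6]
opening: 0.695
```

```bash
python3 -c "
from h import *
goto(656.5,-6,5,-1.218)
p=read_camera('scene');cv2.imwrite('pics/s3.png',cv2.resize(cv2.cvtColor(p['img'][200:320,260:440],cv2.COLOR_RGB2BGR),(780,520)))
"
```

```text
t 6.05 tcp [588.7 -31.5   5.2] rot [-1.6 -0.  -1.2] F [-1.3 -0.5 -0.6] op 0.7
shift cm [-0.   0.   7.2] turn [-0.   0.1  0.1]
```

View pics/s3.png

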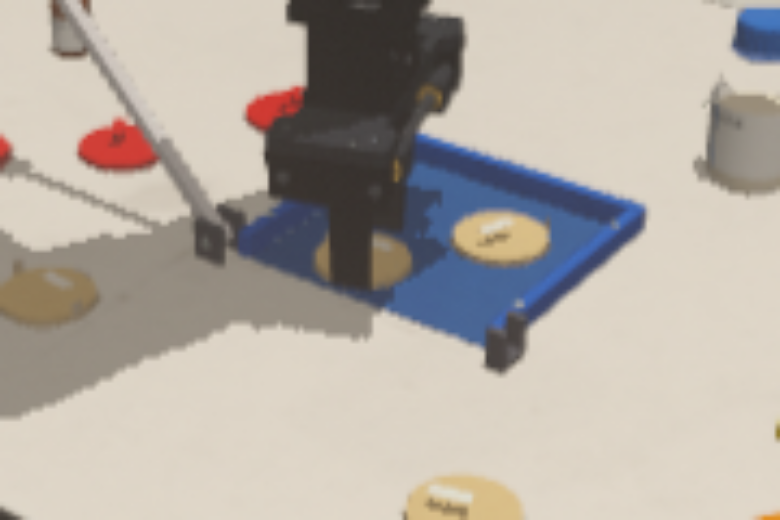

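Dish A (crop pixel 362,262) has passed the mouth between the fingers, midway between hinge and fork. I finish the push and then lift clear.

apply_moves --increments '[[[0,0,2],[0,0,0],6.6],[[0,0,2],[0,0,0],6.6],[[0,0,2],[0,0,0],6.6],[[0,0,1],[0,0,0],6.6],[[0,0,0],[0,0,0],6.6]]'

```text
t: 6.72
eef_pos: [659.3, -3.6, 5.0]
tcp_rot: [-1.57, -0.003, -1.215]
ft_force: [-0.0, 0.0, 0.2]
opening: 0.695
```

```bash
python3 -c "
from h import *
goto(419,-210,90,-0.82)"
```

```text
t 6.725 tcp [659.3  -3.6   5. ] rot [-1.6 -0.  -1.2] F [-0.   0.   0.2] op 0.7
shift cm [ 11.   -8.5 -29.7] turn [ -0.  -22.6   0.2]
```

apply_moves --increments '[[[0,0,0],[0,0,0],6.9],[[0,-2,0],[0,0,0],6.9],[[0,-3.5,0],[0,0,0],6.9],[[0,-3.5,0],[0,0,0],9.5],[[0,0,0],[0,0,0],9.5]]'

```text
t: 7.35
eef_pos: [657.7, -4.4, 101.7]
tcp_rot: [-1.569, -0.003, -1.216]
ft_force: [-0.6, -0.4, -0.9]
opening: 0.884
```

apply_moves --increments '[[[2.1,0,-5.7],[0,0,0],9.5],[[2.1,0,-5.7],[0,0,0],9.5],[[2.1,0,-5.7],[0,0,0],9.5],[[2.1,0,-5.7],[0,0,0],9.5],[[2.1,0,-5.7],[0,0,0],9.5]]'

```text
t: 7.98
eef_pos: [421.1, -204.4, 102.3]
tcp_rot: [-1.567, -0.004, -1.212]
ft_force: [1.1, -0.3, 0.4]
opening: 1.001
```

```bash
python3 -c "
from h import *
p=read_camera('top')
for w,a,c in blobs(p,(14,70,60),(24,170,255),12,150): print(w,a)
for d in nets.mark_of(p,'dish_0'): print(round(d['confidence'],2),towld(p,d['point']))
goto(419,-210,50,-0.82)"
```

```text
[  69.1 -311.2   12. ] 4784.5
[253.6 -31.2  12. ] 6005.0
[423.1 211.2  12. ] 373.0
[440.2  89.1  12. ] 366.5
[ 462.4 -340.3   12. ] 636.0
[653.1  -3.   12. ] 326.5
[653.8 -81.2  12. ] 328.5
[1096.7  599.4   12. ] 567.5
0.93 [654.8  -8.2  -1.6]
0.92 [426.6 214.   -2.3]
0.92 [708.9 126.3  -0.3]
0.86 [604.6 179.1   1.4]
0.77 [366.8 295.2   2.1]
0.76 [656.  -80.3   1.4]
0.74 [441.5  91.9  -6.4]
0.61 [537.7 256.7   1.1]
0.53 [ 420.9 -213.9    1.5]
t 8.075 tcp [ 419.1 -205.9  102.2] rot [-1.6 -0.  -1.2] F [0.8 0.5 0.6] op 1.0
shift cm [ 0.4  5.2 -0.2] turn [ -0.1 -22.7   0.2]
```

apply_moves --increments '[[[0,0,0],[0,-10.6,0],9.5],[[0,0,0],[0,-10.6,0],9.5],[[0,0,0],[0,0,0],9.5],[[0,3,0],[0,0,0],9.5],[[0,2,0],[0,0,0],9.5]]'

```text
t: 8.7
eef_pos: [419.4, -206.2, 52.9]
tcp_rot: [-1.569, -0.007, -0.851]
ft_force: [0.2, 1.1, 0.3]
opening: 1.0
```

```bash
python3 -c "
from h import *
goto(420,-212,5,-0.841)"
```

```text
t 8.7 tcp [ 419.4 -206.2   52.9] rot [-1.6 -0.  -0.9] F [0.2 1.1 0.3] op 1.0
shift cm [ 0.4  4.8 -0.3] turn [-0.1 -0.6  0.4]
```

apply_moves --increments '[[[0.4,1,-0.3],[0,-0.6,0.4],9.5],[[0,0,0],[0,0,0],9.5],[[0,3,0],[0,0,0],9.5],[[0,0.8,0],[0,0,0],9.5],[[0,0,0],[0,0,0],9.5]]'

```text
t: 9.32
eef_pos: [421.0, -211.5, 5.0]
tcp_rot: [-1.568, -0.0, -0.848]
ft_force: [-0.4, 0.2, -0.6]
opening: 0.997
```

```bash
python3 -c "
from h import *
goto(420,-212,5,-0.841)"
```

```text
t 9.325 tcp [ 421.  -211.5    5. ] rot [-1.6 -0.  -0.8] F [-0.4  0.2 -0.6] op 1.0
shift cm [-0.  -0.  -0.1] turn [-0.1 -0.4  0. ]
```

Now I close to the loose cage and push.

apply_moves --increments '[[[0,0,0],[0,0,0],6.6],[[0,0,0],[0,0,0],6.6],[[0,0,0],[0,0,0],6.6],[[0,0,0],[0,0,0],6.6],[[0,0,1.5],[0,0,0],6.6]]'

```text
t: 9.95
eef_pos: [433.2, -202.1, 7.4]
tcp_rot: [-1.568, -0.003, -0.85]
ft_force: [-0.0, -1.0, -1.1]
opening: 0.695
```

apply_moves --increments '[[[0,0,2],[0,0,0],6.6],[[0,0,2],[0,0,0],6.6],[[0,0,2],[0,0,0],6.6],[[0,0,2],[0,0,0],6.6],[[0,0,1],[0,0,0],6.6]]'

```text
t: 10.58
eef_pos: [505.6, -137.7, 7.6]
tcp_rot: [-1.568, -0.003, -0.85]
ft_force: [0.7, -1.5, 0.0]
opening: 0.695
```

```bash
python3 -c "
from h import *
goto(592,-57,5,-0.841)
p=read_camera('scene');cv2.imwrite('pics/s4.png',cv2.resize(cv2.cvtColor(p['img'][200:320,280:460],cv2.COLOR_RGB2BGR),(780,520)))
"
```

```text
t 10.575 tcp [ 505.6 -137.7    7.6] rot [-1.6 -0.  -0.8] F [ 0.7 -1.5  0. ] op 0.69
shift cm [-0.3  0.3 11.8] turn [-0.2 -0.5  0.2]
```

View pics/s4.png

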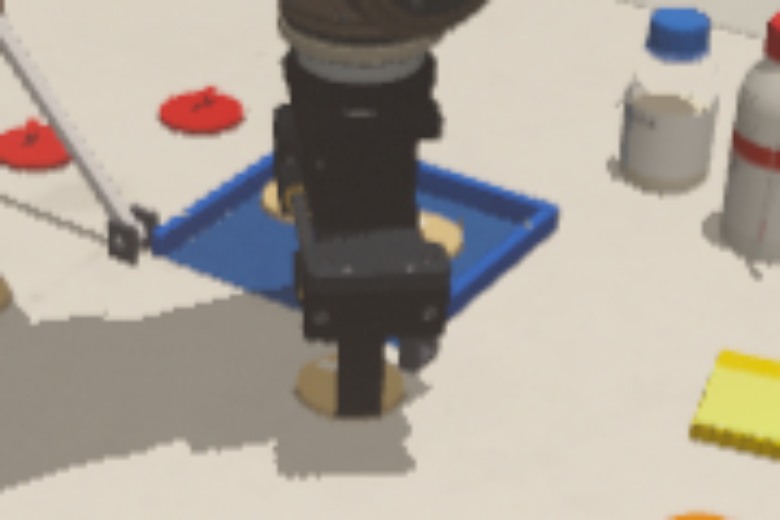

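Dish B (crop pixel 348,385) is well centred in the cage, but my line passes only about 30 mm from the fork (crop 415,345). I therefore turn the cage about the dish and push more to the left before entering.

apply_moves --increments '[[[0,0.2,0],[0,-10,0],6.6],[[0,0,0],[0,-10,0],6.6],[[0,0,0],[0,-8.5,0],6.6],[[0,0,0.5],[0,0,0],6.6],[[0,0,1],[0,0,0],6.6]]'

```text
t: 11.25
eef_pos: [510.7, -122.5, 5.4]
tcp_rot: [-1.57, -0.004, -0.342]
ft_force: [0.3, 0.2, -0.0]
opening: 0.694
```

```bash
python3 -c "
from h import *
goto(520,-92,5,-0.35)
p=read_camera('scene')
for w,a,c in blobs(p,(12,70,40),(26,180,255),12,40): print(w,a)"
```

```text
t 11.25 tcp [ 510.7 -122.5    5.4] rot [-1.6 -0.  -0.3] F [ 0.3  0.2 -0. ] op 0.69
shift cm [-0.1  0.1  3.2] turn [-0.1  0.4  0.2]
[-91.6  -3.8  12. ] 1088.0
[ 501.6 -447.8   12. ] 111.0
[ 483.  -354.1   12. ] 166.0
[ 493.5 -125.3   12. ] 188.5
[432.   83.8  12. ] 215.0
[414.9 202.1  12. ] 181.0
[642.3   6.1  12. ] 60.5
[1365.2 -460.7   12. ] 3796.0
[1097.   603.4   12. ] 110.5
[ 556.7 1543.4   12. ] 73.0
[1388.9  806.8   12. ] 63.5
[ 981.2 2771.8   12. ] 53.5
[13603.2  5879.5    12. ] 1366.5
[532.2 364.4  12. ] 40706.0
```

apply_moves --increments '[[[0,0,1.6],[0,0,0],6.6],[[0,0,1.6],[0,0,0],6.6],[[0,0,0],[0,0,0],6.6],[[0,0,0],[0,10,0],6.6],[[0,0,0],[0,10,0],6.6]]'

```text
t: 11.92
eef_pos: [522.8, -87.5, 5.4]
tcp_rot: [-1.568, -0.003, -0.7]
ft_force: [-0.4, 0.7, 0.0]
opening: 0.697
```

apply_moves --increments '[[[0,0,0],[0,10,0],6.6],[[0,0,0],[0,10,0],6.6],[[0,0,0],[0,4,0],6.6],[[0,0,0],[0,0,0],6.6],[[0,0,0],[0,0,0],6.6]]'

```text
t: 12.55
eef_pos: [522.7, -87.4, 5.4]
tcp_rot: [-1.567, -0.002, -1.133]
ft_force: [0.8, 0.9, 0.8]
opening: 0.692
```

```bash
python3 -c "
from h import *
goto(592,-57,5,-1.117)
p=read_camera('scene');cv2.imwrite('pics/s5.png',cv2.resize(cv2.cvtColor(p['img'][200:320,280:460],cv2.COLOR_RGB2BGR),(780,520)))
"
```

```text
t 12.55 tcp [522.7 -87.4   5.4] rot [-1.6 -0.  -1.1] F [0.8 0.9 0.8] op 0.69
shift cm [0.2 0.1 7.6] turn [-0.2 -0.9  0.1]
```

View pics/s5.png

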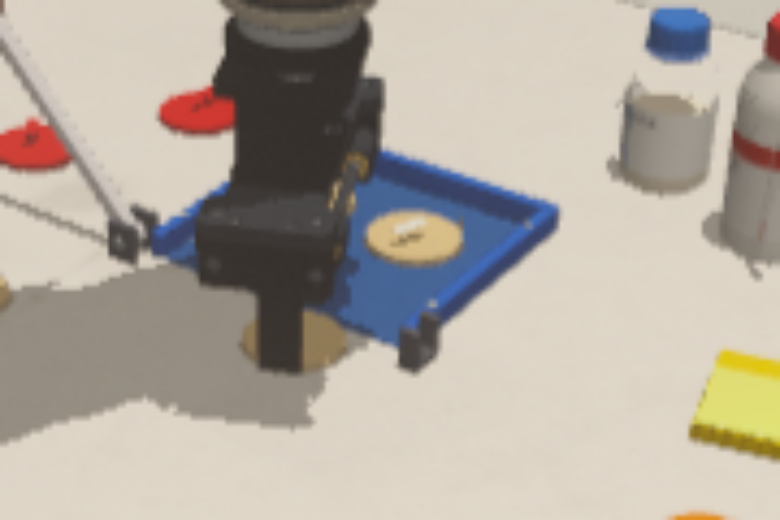

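Dish B (crop 295,340) is in front of the mouth and well clear of the fork. I push it in.

apply_moves --increments '[[[0,0,1.5],[0,0,0],6.6],[[0,0,2],[0,0,0],6.6],[[0,0,2],[0,0,0],6.6],[[0,0,1.8],[0,0,0],6.6],[[0,0,0.3],[0,0,0],6.6]]'

```text
t: 13.22
eef_pos: [596.7, -52.7, 5.9]
tcp_rot: [-1.566, -0.002, -1.13]
ft_force: [0.1, -0.7, 0.8]
opening: 0.694
```

apply_moves --increments '[[[0,0,0],[0,0,0],6.9],[[0,-2,0],[0,0,0],6.9],[[0,-5,0],[0,0,0],6.9],[[0,-6,0],[0,0,0],6.9],[[0,-6,0],[0,0,0],0]]'

```text
t: 13.85
eef_pos: [592.4, -52.9, 196.0]
tcp_rot: [-1.576, 0.004, -1.13]
ft_force: [1.1, -0.2, -1.0]
opening: 0.667
```

```bash
python3 -c "
from h import *
p=read_camera('scene')
for d in nets.mark_of(p,'dish_0'): print(round(d['confidence'],2),towld(p,d['point']))
for d in nets.mark_of(p,'bar_knob'): print('knob',round(d['confidence'],2),towld(p,d['point']))
goto(541,260,215,0.03)"
```

```text
0.8 [440.   90.6  -3.1]
0.74 [367.  298.6  -2.4]
0.73 [537.9 257.2   1.2]
0.6 [711.3 123.1   0.5]
0.59 [422.8 217.3   1.9]
0.55 [601.1 181.6  -0.4]
0.49 [654.7 -79.3  -2.4]
0.49 [657.2  -1.3   0. ]
0.47 [594.5 -56.5  -1.8]
knob 0.86 [537.4 198.3 179.9]
t 14.0 tcp [593.8 -53.2 197.4] rot [-1.6  0.  -1.1] F [ 0.2 -0.1 -1.2] op 0.55
shift cm [-30.6  -1.7   8.6] turn [ -0.  -66.5  -0. ]
```

All three dishes are in the tray by the nets: (655,-79), (657,-1) and (594,-57). Next is the bar: rise, turn, and pass over the knob to its left side with the fingers closed.

apply_moves --increments '[[[0,-3,0],[0,-10.6,0],0],[[0,-3,0],[0,-10.6,0],0],[[0,0,0],[0,-10.6,0],0],[[0,0,0],[0,-10.6,0],0],[[0,0,0],[0,-10.6,0],0]]'

```text
t: 14.62
eef_pos: [590.1, -53.8, 251.5]
tcp_rot: [-1.57, 0.012, -0.189]
ft_force: [0.5, 0.0, -0.7]
opening: 0.033
```

apply_moves --increments '[[[0,0,0],[0,-10.6,0],0],[[0,0,0],[0,0,0],0],[[-1.5,0,6],[0,0,0],0],[[-1.5,0,6],[0,0,0],0],[[-1.5,0,6],[0,0,0],0]]'

```text
t: 15.25
eef_pos: [544.3, 126.5, 245.8]
tcp_rot: [-1.567, 0.021, -0.026]
ft_force: [0.1, 0.4, -0.3]
opening: 0.003
```

```bash
python3 -c "
from h import *
goto(541,255,255,0.03)"
```

```text
t 15.25 tcp [544.3 126.5 245.8] rot [-1.6  0.  -0. ] F [ 0.1  0.4 -0.3] op 0.0
shift cm [-0.7 -0.9 12.8] turn [-0.2 -3.2 -1.2]
```

apply_moves --increments '[[[-0.3,-0.9,5.5],[0,-3.2,-1.2],0],[[0,0,5.5],[0,0,0],0],[[0,0,2.2],[0,0,0],0],[[0,0,0],[0,0,0],0],[[0,4,0],[0,0,0],0]]'

```text
t: 15.88
eef_pos: [538.2, 265.4, 212.9]
tcp_rot: [-1.567, 0.001, 0.014]
ft_force: [0.3, 0.8, -1.8]
opening: 0.001
```

```bash
python3 -c "
from h import *
goto(541,225,173,0.03)"
```

```text
t 15.875 tcp [538.2 265.4 212.9] rot [-1.6  0.   0. ] F [ 0.3  0.8 -1.8] op 0.0
shift cm [ 0.2  4.  -4.1] turn [-0.2 -0.9 -0. ]
```

apply_moves --increments '[[[0.2,4,0],[0,-0.9,0],0],[[0,0,-2],[0,0,0],0],[[0,0,-1.8],[0,0,0],0],[[0,-1,-1.5],[0,0,0],0],[[0,-1,-1.5],[0,0,0],0]]'

```text
t: 16.5
eef_pos: [541.1, 190.6, 193.0]
tcp_rot: [-1.566, 0.004, 0.018]
ft_force: [-1.1, 3.9, 5.3]
opening: 0.002
```

```bash
python3 -c "
from h import *
p=read_camera('scene')
for d in nets.mark_of(p,'bar_knob'): print('knob',round(d['confidence'],2),towld(p,d['point']))
cv2.imwrite('pics/s6.png',cv2.resize(cv2.cvtColor(p['img'][120:300,200:440],cv2.COLOR_RGB2BGR),(780,585)))
goto(543,126,226,0.03)"
```

```text
knob 0.73 [538.2 174.5 201. ]
t 16.6 tcp [541.8 189.6 193.6] rot [-1.6  0.   0. ] F [0.1 0.3 1. ] op 0.01
shift cm [ 0.  -3.3 -6.3] turn [-0.2 -0.7 -0.1]
```

View pics/s6.png

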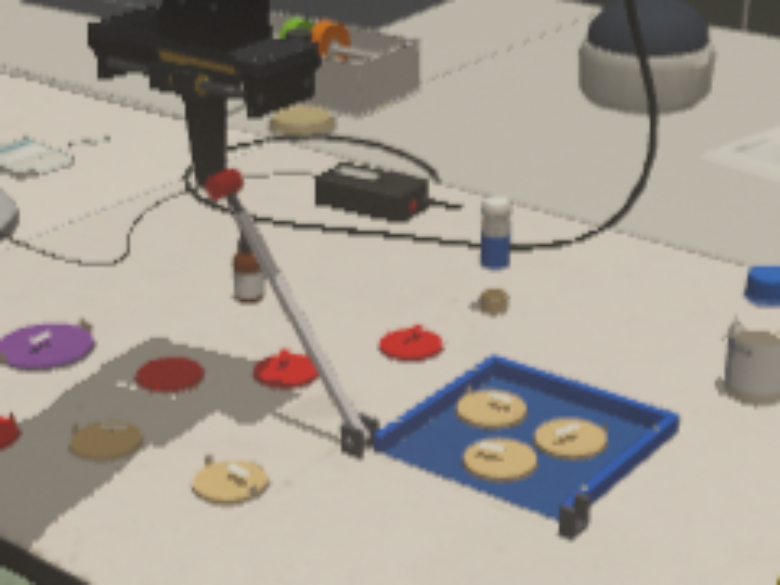

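The finger is on the knob (crop 225,183) and the bar is rising. All three dishes lie in the tray at crop (490,408), (571,438) and (500,459), behind the mouth. I follow the arc.

apply_moves --increments '[[[0,-1.5,-2.6],[0,0,0],0],[[0,-1.2,-2.6],[0,0,0],0],[[0,-0.8,-2.6],[0,0,0],0],[[0,-0.6,-2.6],[0,0,0],0],[[0,-0.2,-2.6],[0,0,0],0]]'

```text
t: 17.23
eef_pos: [544.8, 54.9, 244.2]
tcp_rot: [-1.566, -0.009, 0.015]
ft_force: [-0.3, 0.5, 0.4]
opening: 0.004
```

```bash
python3 -c "
from h import *
p=read_camera('scene')
for d in nets.mark_of(p,'bar_knob'): print('knob',round(d['confidence'],2),towld(p,d['point']))
goto(545,9,233,0.03)"
```

```text
knob 0.91 [541.5  44.6 243.1]
t 17.325 tcp [544.9  53.9 244.1] rot [-1.6 -0.   0. ] F [-0.5  0.1 -0.5] op 0.0
shift cm [-0.1  1.1 -4.5] turn [-0.2 -1.   0.5]
```

apply_moves --increments '[[[0,1.3,-1.8],[0,0,0],0],[[0,0.4,-2.5],[0,0,0],0],[[0,0.7,-2.5],[0,0,0],0],[[0,0.8,-2.5],[0,0,0],0],[[0,0.6,-1],[0,0,0],0]]'

```text
t: 17.95
eef_pos: [546.0, -52.6, 202.9]
tcp_rot: [-1.566, -0.009, 0.015]
ft_force: [-0.2, 0.1, 0.3]
opening: 0.006
```

```bash
python3 -c "
from h import *
p=read_camera('scene')
for d in nets.mark_of(p,'bar_knob'): print('knob',round(d['confidence'],2),towld(p,d['point']))
goto(548,-86,196,0.03)"
```

```text
knob 0.82 [546.  -67.1 209.6]
t 18.05 tcp [545.9 -52.1 202.8] rot [-1.6 -0.   0. ] F [-0.6 -0.1 -0.1] op 0.0
shift cm [ 0.1  0.7 -3.4] turn [-0.3 -0.9  0.5]
```

apply_moves --increments '[[[0,-3.2,0],[0,0,0],0],[[0,0,-1.6],[0,0,0],0],[[0,1,-1.3],[0,0,0],0],[[0,2,-1.3],[0,0,0],0],[[0,1.5,-0.8],[0,0,0],0]]'

```text
t: 18.68
eef_pos: [546.3, -102.0, 186.8]
tcp_rot: [-1.566, -0.008, 0.017]
ft_force: [0.0, -0.3, -0.1]
opening: 0.004
```

```bash
python3 -c "
from h import *
p=read_camera('scene')
for d in nets.mark_of(p,'bar_knob'): print('knob',round(d['confidence'],2),towld(p,d['point']))
goto(551,-145,134,0.03)"
```

```text
knob 0.78 [542.9 -70.2 209.6]
t 18.775 tcp [ 545.9 -102.   186.3] rot [-1.6 -0.   0. ] F [-0.1  0.1 -0.3] op 0.0
shift cm [ 0.4  5.2 -4.3] turn [-0.3 -0.8  0.3]
```

I went past the knob, with no contact and no force. I go back up, over it, and press from its top.

apply_moves --increments '[[[0,-2.5,-0.3],[0,0,0],0],[[0,-2.5,0],[0,0,0],0],[[0,0,1.8],[0,0,0],0],[[0,0,1.9],[0,0,0],0],[[0,0.5,0],[0,0,0],0]]'

```text
t: 19.4
eef_pos: [544.5, -64.4, 230.8]
tcp_rot: [-1.563, -0.003, 0.017]
ft_force: [-0.1, 0.5, 0.4]
opening: 0.003
```

```bash
python3 -c "
from h import *
p=read_camera('scene')
for d in nets.mark_of(p,'bar_knob'): print('knob',round(d['confidence'],2),towld(p,d['point']))
goto(549,-72,219,0.03)"
```

```text
knob 0.65 [546.7 -68.7 208.6]
knob 0.6 [658.2   0.1   1.7]
t 19.5 tcp [544.3 -65.5 230.1] rot [-1.6 -0.   0. ] F [ 0.   0.1 -0.3] op 0.0
shift cm [ 0.5  1.1 -0.7] turn [-0.4 -0.8  0.1]
```

apply_moves --increments '[[[0.4,1.4,0],[0,0,0],0],[[0,1.1,-1.2],[0,0,0],0],[[0,1.3,-1.5],[0,0,0],0],[[0,1.4,-1.4],[0,0,0],0],[[0,0.3,-0.3],[0,0,0],0]]'

```text
t: 20.12
eef_pos: [549.4, -112.8, 169.5]
tcp_rot: [-1.563, 0.0, 0.015]
ft_force: [-0.2, -0.0, 0.2]
opening: 0.006
```

```bash
python3 -c "
from h import *
p=read_camera('scene')
for d in nets.mark_of(p,'bar_knob'): print('knob',round(d['confidence'],2),towld(p,d['point']))
goto(551,-145,134,0.03)"
```

```text
knob 0.93 [ 547.7 -124.4  162.4]
knob 0.34 [653.7 -80.7  -1.2]
t 20.225 tcp [ 549.7 -112.2  170.4] rot [-1.6 -0.   0. ] F [-0.4 -0.4  0.4] op 0.01
shift cm [ 0.1  3.6 -3.3] turn [-0.4 -0.8  0. ]
```

apply_moves --increments '[[[0,1.3,-1.3],[0,0,0],0],[[0,1.5,-1.1],[0,0,0],0],[[0,1.6,-0.9],[0,0,0],0],[[0,1.6,-0.7],[0,0,0],0],[[0,0.4,-0.1],[0,0,0],0]]'

```text
t: 20.85
eef_pos: [550.5, -155.3, 101.8]
tcp_rot: [-1.564, -0.001, 0.016]
ft_force: [0.0, -0.2, -0.0]
opening: 0.007
```

```bash
python3 -c "
from h import *
p=read_camera('scene')
for d in nets.mark_of(p,'bar_knob'): print('knob',round(d['confidence'],2),towld(p,d['point']))
goto(552,-176,30,0.03)"
```

```text
knob 0.73 [ 544.9 -165.9   85.9]
t 20.95 tcp [ 550.8 -154.9  102.6] rot [-1.6 -0.   0. ] F [-1.   0.6  0.3] op 0.0
shift cm [ 0.1  7.2 -2.2] turn [-0.4 -0.8  0.1]
```

apply_moves --increments '[[[0,1.5,-0.9],[0,0,0],0],[[0,1.6,-0.6],[0,0,0],0],[[0,1.6,-0.4],[0,0,0],0],[[0,1.0,-0.1],[0,0,0],0],[[0,0.3,0],[0,0,0],0]]'

```text
t: 21.58
eef_pos: [551.6, -175.7, 38.7]
tcp_rot: [-1.564, -0.003, 0.017]
ft_force: [0.9, -1.0, 0.2]
opening: 0.003
```

```bash
python3 -c "
from h import *
p=read_camera('scene')
for d in nets.mark_of(p,'bar_knob'): print('knob',round(d['confidence'],2),towld(p,d['point']))
goto(552,-176,22,0.03)"
```

```text
knob 0.74 [ 548.2 -176.8   15.5]
knob 0.73 [427.9 214.8   1.9]
knob 0.4 [655.9  -1.3  -0.8]
t 21.675 tcp [ 551.7 -175.6   39.2] rot [-1.6 -0.   0. ] F [ 0.2 -0.   0.5] op 0.01
shift cm [ 0.   1.7 -0.1] turn [-0.4 -0.7  0.2]
```

apply_moves --increments '[[[0,1.0,0],[0,0,0],0],[[0,0.5,0],[0,0,0],0],[[0,0.3,0],[0,0,0],0],[[0,0.2,0],[0,0,0],0],[[0,0.1,0],[0,0,0],0]]'

```text
t: 22.3
eef_pos: [552.7, -175.5, 22.6]
tcp_rot: [-1.567, -0.007, 0.018]
ft_force: [-6.3, 0.3, 16.0]
opening: 0.001
```

Contact is at tip height 22.6 mm with 16 N; a closed bar puts the knob top at 23 mm. I retreat and check.

apply_moves --increments '[[[0,-0.5,0],[0,0,0],0],[[0,-3,0],[0,0,0],0],[[0,-5,0],[0,0,0],0],[[0,-5,0],[0,0,0],0],[[0,-5,0],[0,0,0],0]]'

```text
t: 22.92
eef_pos: [550.3, -175.6, 210.0]
tcp_rot: [-1.564, -0.002, 0.018]
ft_force: [1.0, -0.4, -0.4]
opening: 0.005
```

apply_moves --increments '[[[-4,0,-3],[0,0,0],0],[[-4,0,-4],[0,0,0],0],[[0,0,-5],[0,0,0],0],[[0,0,0],[0,0,0],0],[[0,0,0],[0,0,0],0]]'

```text
t: 23.55
eef_pos: [471.9, -300.2, 214.2]
tcp_rot: [-1.569, -0.01, 0.02]
ft_force: [-0.1, -0.4, -0.0]
opening: 0.001
```

```bash
python3 -c "
from h import *
for cam in ('scene','top'):
    p=read_camera(cam)
    for th in ('bar_knob','dish_0','purple_dish','pin_box','dropper_bottle'):
        for d in nets.mark_of(p,th): print(cam,th,round(d['confidence'],2),towld(p,d['point']))
    b=p['img'][170:330,300:540] if cam=='top' else p['img'][180:340,240:480]
    cv2.imwrite('pics/f_'+cam+'.png',cv2.resize(cv2.cvtColor(b,cv2.COLOR_RGB2BGR),(780,520)))
print(readout.state()['ft_force'])"
```

```text
scene bar_knob 0.89 [ 547.6 -181.5   15.7]
scene dish_0 0.77 [594.  -54.3  -2.3]
scene dish_0 0.73 [363.4 297.8  -0.7]
scene dish_0 0.62 [604.9 179.5  -1. ]
scene dish_0 0.56 [654.5  -3.9  -0.2]
scene dish_0 0.52 [423.2 214.8   1.5]
scene dish_0 0.5 [654.8 -79.2  -0.7]
scene dish_0 0.5 [536.3 256.6  -1.3]
scene dish_0 0.48 [441.1  91.5  -3. ]
scene dish_0 0.48 [709.4 126.   -0.8]
scene purple_dish 0.55 [505.3 386.9  -1.3]
scene pin_box 0.85 [ 481.5 -356.1   -4.9]
scene dropper_bottle 0.6 [704.4 319.9  -1.4]
top bar_knob 0.96 [ 549.2 -178.5   10.9]
top bar_knob 0.2 [441.3  92.4  -3.6]
top dish_0 0.93 [656.7  -8.4  -3.1]
top dish_0 0.9 [604.2 178.3   3.4]
top dish_0 0.88 [441.7  90.9  -2.5]
top dish_0 0.84 [592.4 -58.2  -1.3]
top dish_0 0.79 [535.8 256.6  -0.1]
top dish_0 0.77 [365.8 296.    2.2]
top dish_0 0.76 [657.3 -81.5  -3.5]
top dish_0 0.71 [710.3 125.8   0.2]
top dish_0 0.62 [425.8 213.6  -3.2]
top purple_dish 0.55 [504.4 386.4  -1.8]
top pin_box 0.6 [ 483.8 -356.7   -0.9]
top dropper_bottle 0.6 [701.4 312.4   0.8]
[0.  0.7 0.5]
```

View pics/f_scene.png

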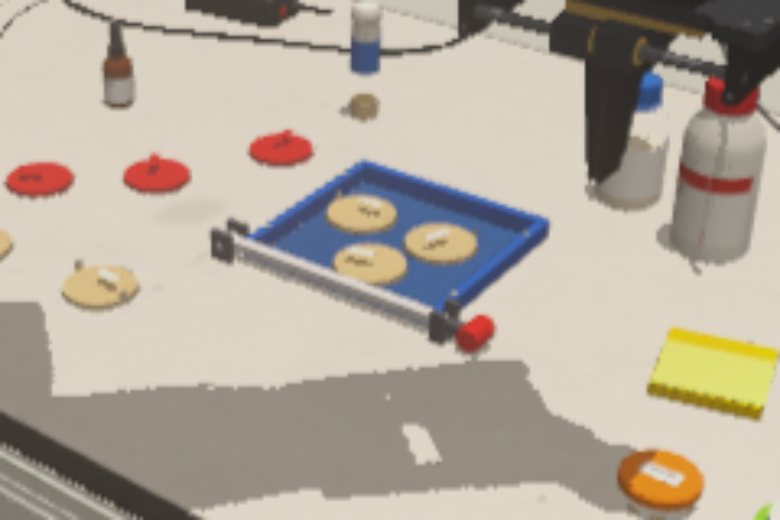

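View pics/f_top.png

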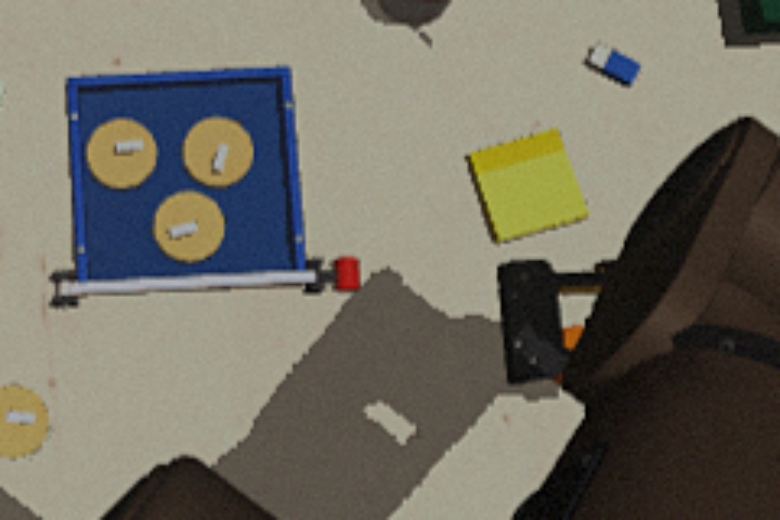

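The bar lies level in its fork: in the scene crop it runs from (222,243) to the knob at (475,333). The three dishes are flat behind it, and the spares and bystanders are unmoved. I hand in.

```bash
python3 -c "
from h import *
print(env.job_done())"
```

```text
the job is handed in; nothing more can be done
None
```

The blue tray now holds exactly three sand-coloured dishes, and the drop bar is down in its fork with all three behind it. I slid two dishes in along the bench inside a loose finger cage, without gripping or lifting them. Then I pushed the bar's knob over the top and pressed it down from above. The job was handed in at about 24 s; no verdict is reported.

- **Dishes:** both cameras place them at about (655,-80), (656,-6) and (593,-56) mm, clear of the bar.
- **Bar:** the knob centre reads 11–16 mm high against 13 mm expected. On the last press the fingertips stopped at 22.6 mm with about 16 N; a closed knob's top is at 23 mm.
- **Everything else:** the two spare dishes, purple dish, pin box and bottle all read within about 5 mm of where they started. The one larger reading is the bottle, at 320 mm in one view and 312 mm in the other; the same spread was there at the start. The arm ended clear, with no contact force.

**Corrections on the way:** I re-routed the second dish because its first line passed too close to the fork. On the bar I first moved past the knob without touching it and had to come back. The trained network's hinge reading disagreed by about 6 mm with the tray outline I measured; this did not matter for the closing.

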